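Load the driver's tray in run order

ROBOT

A 6-joint arm with a two-finger parallel gripper is mounted at the origin on the work surface. World frame = base frame: x ahead of the robot, y to its left, z up, the work surface at z = 0. Lengths are in m, angles in rad, forces in N, time in s.
With the tool pointing down it reaches from about 0.35 to 0.975 m from the base axis. Payload 4.9 kg.
Tool frame: the origin (TCP) lies at the very end of the fingers, on their centre line; the grasp point (between the pads) lies manip.grip_point_offset behind it (manip.grip_point_offset is the distance from the TCP to the grasp point, in m); z points along the fingers, y is the line along which they close (so a half turn about z gives the same grasp; the last joint's range is limited). The gripper opens to 85 mm and grips with 20 to 120 N. Pads are 22 mm wide; open, the fingers measure 114 mm over their backs; the gripper's body (76 mm by 85 mm) begins 54 mm behind the grasp point. The pads swing forward as they close: fully open they stand 13 mm farther back than shut.
Start: joints at [1.034, 0.053, 1.613, -0, 1.476, -0.119], TCP at [0.254, 0.571, 0.231] pointing down, gripper open.
Joint ranges: [-3.01, 3.01], [-1.01, 2.22], [0.06, 2.58], [-1.02, 4.17], [0.09, 2.62], [-3.14, 3.14]. Speed limits (rad/s): [2.57, 2.57, 3.14, 3.14, 3.14, 3.14].

INTERFACE

Orientations are given as a unit quaternion [w, x, y, z].
In Python, from plant import manip gives the robot as it stands.
- The arm moves only by the shell command python3 -m crank 'ROWS' [OPENING]. ROWS is JSON, a list of rows, each an object of numbers: "x", "y", "z": the shift along the tool's x, y, z in cm; "turn": the turn about the tool's z in rad. In form: [{"x": .., "y": .., "z": .., "turn": ..}, ...]. A call has 1 to 5 rows; each row shifts and turns the commanded pose from where the row before left it, along the tool's axes as they then stand; what a row does not reach is not made up. A row lasts 1/10 s, in which the tool goes at most 50 mm and 8.59 degrees, less where a joint would pass 70% of its speed; a pose out of reach is approached as far as the arm can. A call with a gripper value outside its range is refused whole. OPENING is the opening in per cent of the stroke, from 0 (shut) to 100 (fully open), set as the call begins (- or left out, the last holds). The fingers move at their own pace and stop on an object; the grip force is fixed at half the most. Time passes only in rows, so rows that do not move let the fingers close. It gives the time, the measured TCP pose, the force, the opening and the grip force at its end, in the units of the state.
- manip.state(): the state, without advancing time (a new reading comes with each control period).
- manip.grab_frame(name): name is "scene" or "side" or "wrist"; returns (picture, depth): 420x560x3 uint8, red, green, blue; 420x560 float32, m along the optical axis (not along the pixel's ray), 0 where there is no reading.
- manip.camera_model(name): a dict with "mtx" (3x3 intrinsics, pixels), "k1" (the pictures are not rectified: a ray, as slopes to the right and down, at radius r is drawn at 1 + k1 r^2 times it, then the intrinsics apply), "world_to_cam" (4x4, takes a point from world to camera coordinates). Camera axes: x right, y down, z forward; pixel columns grow to the right and rows downward; lengths in m; the calibration is good to about 2 mm. A picture is of the moment at which its call begins: read the wrist's pose just before it. camera_model takes no time and is no camera call; for the wrist camera it gives the pose at the moment of the call.
- manip.job_done(): hands the job in; it is judged then, once.
The state is a dict: "time": time; "joint_pos": joint angles; "joint_vel": joint speeds; "joint_efforts": joint torques, N m; "tool_pos": TCP position; "tool_rot": TCP orientation; "contact_force": force on the tool from outside, world axes, zero at the start; "ft_torque": the same for the moment, N m; "gripper_width": opening from 0.0 (shut) to 1.0 (fully open); "grasp_force": force on a finger pad.
Only numpy, scipy, OpenCV 4.12 (cv2) and the standard library are available. Lean on these libraries where they do the work, as an engineer would, in place of code of your own. Each camera call takes 0.05 s, during which the arm holds its last target. There are 200 camera calls.

TASK

The four taped cartons stand in the grey sorting rack in the order of today's delivery stops, the first stop at the rack's green end. Load them all into the driver's plywood tray, upright, one to a bay, squared up with their narrow width along the row as in the rack, in the same running order counted from the tray's red end: the carton from the green end of the rack goes into the bay at the red end, the next one beside it, and so on. Set them down rather than dropping them, knock none over, let go of everything, and leave the tape roll, marker and tape gun where they lie.

Things in the scene. Friction and masses are not known exactly. Their poses are not given: they have to be found in the camera images.
- carton_blue: small closed brown carton with a wide band of blue tape over its top and sides: 72 mm (its x) by 48 mm (its y) by 100 mm tall, about 0.13 to 0.25 kg. Origin at the centre of its underside, z up. It starts upright in a bay of the sorting rack, roughly centred and squared. Grip it across its 48 mm from above, in the top third.
- carton_yellow: small closed brown carton with a wide band of yellow tape over its top and sides: 72 mm (its x) by 48 mm (its y) by 100 mm tall, about 0.13 to 0.25 kg. Origin at the centre of its underside, z up. It starts upright in a bay of the sorting rack, roughly centred and squared. Grip it across its 48 mm from above, in the top third.
- carton_white: small closed brown carton with a wide band of white tape over its top and sides: 72 mm (its x) by 48 mm (its y) by 100 mm tall, about 0.13 to 0.25 kg. Origin at the centre of its underside, z up. It starts upright in a bay of the sorting rack, roughly centred and squared. Grip it across its 48 mm from above, in the top third.
- carton_black: small closed brown carton with a wide band of black tape over its top and sides: 72 mm (its x) by 48 mm (its y) by 100 mm tall, about 0.13 to 0.25 kg. Origin at the centre of its underside, z up. It starts upright in a bay of the sorting rack, roughly centred and squared. Grip it across its 48 mm from above, in the top third.
- tag_blue: blue ticket clips (50 mm wide) fixed on the grey steel sorting rack at the bay where the blue carton starts. Origin: centre of that bay's floor, 22 mm above the bench; x across the rack, y along the row to the rack's green end, which is always at +y, the robot's left (yaw within 0.18 rad). Rack: fixed, 165 to 190 mm from the tray (centres) and roughly parallel, 4 bays at 84 mm pitch, 96 mm deep; wire dividers and end panels 48 mm, lips 25 mm above its floor.
- tag_yellow: yellow ticket clips (50 mm wide) fixed on the grey steel sorting rack at the bay where the yellow carton starts. Origin: centre of that bay's floor, 22 mm above the bench; x across the rack, y along the row to the rack's green end, which is always at +y, the robot's left (yaw within 0.18 rad). Rack: fixed, 165 to 190 mm from the tray (centres) and roughly parallel, 4 bays at 84 mm pitch, 96 mm deep; wire dividers and end panels 48 mm, lips 25 mm above its floor.
- tag_white: white ticket clips (50 mm wide) fixed on the grey steel sorting rack at the bay where the white carton starts. Origin: centre of that bay's floor, 22 mm above the bench; x across the rack, y along the row to the rack's green end, which is always at +y, the robot's left (yaw within 0.18 rad). Rack: fixed, 165 to 190 mm from the tray (centres) and roughly parallel, 4 bays at 84 mm pitch, 96 mm deep; wire dividers and end panels 48 mm, lips 25 mm above its floor.
- tag_black: black ticket clips (50 mm wide) fixed on the grey steel sorting rack at the bay where the black carton starts. Origin: centre of that bay's floor, 22 mm above the bench; x across the rack, y along the row to the rack's green end, which is always at +y, the robot's left (yaw within 0.18 rad). Rack: fixed, 165 to 190 mm from the tray (centres) and roughly parallel, 4 bays at 84 mm pitch, 96 mm deep; wire dividers and end panels 48 mm, lips 25 mm above its floor.
- tray: driver's plywood tray, fixed, empty, nearer or farther than the rack; yaw within 0.12 rad. Origin on the bench under its centre. 4 bays along its y, centred at y = +126, +42, -42, -126 mm; each 78 mm clear between 6 mm dividers, 96 mm deep in x. Floor 12 mm above the bench; dividers stand 45 mm, long lips 30 mm above the floor.
- red_end: red-painted end board of the tray (114 by 18 mm, 58 mm high above the bench, with a dark hand slot), fixed at either the +y or the -y end of the tray, 179 mm from its centre; the other end board is bare plywood. Origin at the centre of its underside.
- tape_roll: bystander: roll of brown packing tape lying flat, 104 mm across and 48 mm high, on the robot's right; origin at the centre of its underside
- marker: bystander: white marker pen with a red cap, 130 mm long, 18 mm thick, lying on the robot's right; origin under its middle
- tape_gun: bystander: red and black hand tape gun with brown tape lying on its side, about 195 by 130 mm and 62 mm high, on the robot's left; origin under its tape reel
There are look-alikes about, which are no part of the job. What is shaped like the carton_black but orange or turquoise is not meant.

How it is judged:
At the end, for the whole second after the job is handed in: Each carton is in the tray bay numbered from the red end as its rack bay (colour ticket) is from the green end: within 18 mm of the bay's centre along the row, 15 mm across, on the floor (6 mm), upright (0.1 rad), squared (0.25 rad), at rest, released (((y of tag_blue in the frame of tray between 0.084 and 0.168 m and y of red_end in the frame of tray above 0 m and y of carton_blue in the frame of tray between 0.108 and 0.144 m) or (y of tag_blue in the frame of tray between 0.084 and 0.168 m and y of red_end in the frame of tray below 0 m and y of carton_blue in the frame of tray between -0.144 and -0.108 m) or (y of tag_blue in the frame of tray between -0 and 0.084 m and y of red_end in the frame of tray above 0 m and y of carton_blue in the frame of tray between 0.024 and 0.06 m) or (y of tag_blue in the frame of tray between -0 and 0.084 m and y of red_end in the frame of tray below 0 m and y of carton_blue in the frame of tray between -0.06 and -0.024 m) or (y of tag_blue in the frame of tray between -0.084 and -0 m and y of red_end in the frame of tray above 0 m and y of carton_blue in the frame of tray between -0.06 and -0.024 m) or (y of tag_blue in the frame of tray between -0.084 and -0 m and y of red_end in the frame of tray below 0 m and y of carton_blue in the frame of tray between 0.024 and 0.06 m) or (y of tag_blue in the frame of tray between -0.168 and -0.084 m and y of red_end in the frame of tray above 0 m and y of carton_blue in the frame of tray between -0.144 and -0.108 m) or (y of tag_blue in the frame of tray between -0.168 and -0.084 m and y of red_end in the frame of tray below 0 m and y of carton_blue in the frame of tray between 0.108 and 0.144 m)) and x of carton_blue in the frame of tray between -0.015 and 0.015 m and z of carton_blue in the frame of tray between 0.006 and 0.018 m and angle between each of carton_blue, carton_yellow, carton_white, carton_black's own z axis and vertical below 0.1 rad and angle between the y axis of each of carton_blue, carton_yellow, carton_white, carton_black and the y axis of tray, either way round below 0.25 rad and linear speed of each of carton_blue, carton_yellow, carton_white, carton_black below 0.02 m/s and angular speed of each of carton_blue, carton_yellow, carton_white, carton_black below 0.2 rad/s and contact force between each of carton_blue, carton_yellow, carton_white, carton_black and the fingers below 0.05 N and ((y of tag_yellow in the frame of tray between 0.084 and 0.168 m and y of red_end in the frame of tray above 0 m and y of carton_yellow in the frame of tray between 0.108 and 0.144 m) or (y of tag_yellow in the frame of tray between 0.084 and 0.168 m and y of red_end in the frame of tray below 0 m and y of carton_yellow in the frame of tray between -0.144 and -0.108 m) or (y of tag_yellow in the frame of tray between -0 and 0.084 m and y of red_end in the frame of tray above 0 m and y of carton_yellow in the frame of tray between 0.024 and 0.06 m) or (y of tag_yellow in the frame of tray between -0 and 0.084 m and y of red_end in the frame of tray below 0 m and y of carton_yellow in the frame of tray between -0.06 and -0.024 m) or (y of tag_yellow in the frame of tray between -0.084 and -0 m and y of red_end in the frame of tray above 0 m and y of carton_yellow in the frame of tray between -0.06 and -0.024 m) or (y of tag_yellow in the frame of tray between -0.084 and -0 m and y of red_end in the frame of tray below 0 m and y of carton_yellow in the frame of tray between 0.024 and 0.06 m) or (y of tag_yellow in the frame of tray between -0.168 and -0.084 m and y of red_end in the frame of tray above 0 m and y of carton_yellow in the frame of tray between -0.144 and -0.108 m) or (y of tag_yellow in the frame of tray between -0.168 and -0.084 m and y of red_end in the frame of tray below 0 m and y of carton_yellow in the frame of tray between 0.108 and 0.144 m)) and x of carton_yellow in the frame of tray between -0.015 and 0.015 m and z of carton_yellow in the frame of tray between 0.006 and 0.018 m and ((y of tag_white in the frame of tray between 0.084 and 0.168 m and y of red_end in the frame of tray above 0 m and y of carton_white in the frame of tray between 0.108 and 0.144 m) or (y of tag_white in the frame of tray between 0.084 and 0.168 m and y of red_end in the frame of tray below 0 m and y of carton_white in the frame of tray between -0.144 and -0.108 m) or (y of tag_white in the frame of tray between -0 and 0.084 m and y of red_end in the frame of tray above 0 m and y of carton_white in the frame of tray between 0.024 and 0.06 m) or (y of tag_white in the frame of tray between -0 and 0.084 m and y of red_end in the frame of tray below 0 m and y of carton_white in the frame of tray between -0.06 and -0.024 m) or (y of tag_white in the frame of tray between -0.084 and -0 m and y of red_end in the frame of tray above 0 m and y of carton_white in the frame of tray between -0.06 and -0.024 m) or (y of tag_white in the frame of tray between -0.084 and -0 m and y of red_end in the frame of tray below 0 m and y of carton_white in the frame of tray between 0.024 and 0.06 m) or (y of tag_white in the frame of tray between -0.168 and -0.084 m and y of red_end in the frame of tray above 0 m and y of carton_white in the frame of tray between -0.144 and -0.108 m) or (y of tag_white in the frame of tray between -0.168 and -0.084 m and y of red_end in the frame of tray below 0 m and y of carton_white in the frame of tray between 0.108 and 0.144 m)) and x of carton_white in the frame of tray between -0.015 and 0.015 m and z of carton_white in the frame of tray between 0.006 and 0.018 m and ((y of tag_black in the frame of tray between 0.084 and 0.168 m and y of red_end in the frame of tray above 0 m and y of carton_black in the frame of tray between 0.108 and 0.144 m) or (y of tag_black in the frame of tray between 0.084 and 0.168 m and y of red_end in the frame of tray below 0 m and y of carton_black in the frame of tray between -0.144 and -0.108 m) or (y of tag_black in the frame of tray between -0 and 0.084 m and y of red_end in the frame of tray above 0 m and y of carton_black in the frame of tray between 0.024 and 0.06 m) or (y of tag_black in the frame of tray between -0 and 0.084 m and y of red_end in the frame of tray below 0 m and y of carton_black in the frame of tray between -0.06 and -0.024 m) or (y of tag_black in the frame of tray between -0.084 and -0 m and y of red_end in the frame of tray above 0 m and y of carton_black in the frame of tray between -0.06 and -0.024 m) or (y of tag_black in the frame of tray between -0.084 and -0 m and y of red_end in the frame of tray below 0 m and y of carton_black in the frame of tray between 0.024 and 0.06 m) or (y of tag_black in the frame of tray between -0.168 and -0.084 m and y of red_end in the frame of tray above 0 m and y of carton_black in the frame of tray between -0.144 and -0.108 m) or (y of tag_black in the frame of tray between -0.168 and -0.084 m and y of red_end in the frame of tray below 0 m and y of carton_black in the frame of tray between 0.108 and 0.144 m)) and x of carton_black in the frame of tray between -0.015 and 0.015 m and z of carton_black in the frame of tray between 0.006 and 0.018 m); the robot touches nothing.
It fails at once if the tape roll is disturbed (moved more than 25 mm) (distance of tape_roll from where it was at the start of the episode above 0.025 m).
It fails at once if the marker pen is disturbed (moved more than 25 mm) (distance of marker from where it was at the start of the episode above 0.025 m).
It fails at once if the tape gun is disturbed (moved more than 25 mm) (distance of tape_gun from where it was at the start of the episode above 0.025 m).
It fails at once if a carton is knocked or laid over (angle between any of carton_blue, carton_yellow, carton_white, carton_black's own z axis and vertical above 0.6 rad).
It fails at once if a carton is dropped or thrown (falls freely faster than 0.8 m/s, a drop of about 33 mm) ((linear speed of carton_blue above 0.8 m/s and contact force between carton_blue and the fingers below 0.05 N) or (linear speed of carton_yellow above 0.8 m/s and contact force between carton_yellow and the fingers below 0.05 N) or (linear speed of carton_white above 0.8 m/s and contact force between carton_white and the fingers below 0.05 N) or (linear speed of carton_black above 0.8 m/s and contact force between carton_black and the fingers below 0.05 N)).
It also fails if it takes over 109 s, if anything falls off the work surface, if the arm or the gripper's body presses on something with over 40 N, if the wrist force passes 120 N, or if a joint passes its speed limit or range.

## Working session

There is one attempt and no reset: what is moved stays moved. The work goes in short steps, Python scripts to look and compute and a shell command to move; the robot and the scene stay as the last step left them, time stands still between calls to the robot, and variables do not carry over. Pictures are saved under pics/ and viewed, at most 14 in all, crops included, and the job is handed in when it is done.

```bash
mkdir -p pics; ls; python3 - <<'E'
from plant import manip
import cv2
s=manip.state();print(s, manip.grip_point_offset)
for n in("scene","side"):
    p,d=manip.grab_frame(n);cv2.imwrite(f"pics/{n}0.png",p[:,:,::-1])
    import numpy as np;np.savez(f"{n}0.npz",p=p,d=d)
    print(n,manip.camera_model(n))
E
```

```text
pics
{'time': 0.0, 'joint_pos': array([ 1.03398314e+00,  5.33626591e-02,  1.61428604e+00,  4.74144698e-05,
        1.47601512e+00, -1.19001087e-01]), 'joint_vel': array([ 0.00093753, -0.00088395,  0.00036896,  0.0019055 , -0.00179157,
       -0.00029139]), 'joint_efforts': array([ 1.66406617e-04, -3.93711913e+01, -3.70162332e+01, -1.29897562e-04,
        7.08896274e-03,  1.45495818e-06]), 'tool_pos': array([0.25326867, 0.57070352, 0.23006419]), 'tool_rot': array([-3.55863272e-04,  2.07391965e-01,  9.78257379e-01, -9.72804806e-04]), 'contact_force': array([-0.11379799, -0.44201004, -0.25950517]), 'ft_torque': array([ 0.01316863, -0.03767419,  0.0318999 ]), 'grasp_force': 0.0, 'gripper_width': 0.9979368516048458} 0.0187
scene {'mtx': array([[503.38553798,   0.        , 276.91673294],
       [  0.        , 503.38553798, 201.18913561],
       [  0.        ,   0.        ,   1.        ]]), 'k1': 0.03466335938232045, 'world_to_cam': array([[ 0.23052541,  0.97303145,  0.00823576, -0.12404932],
       [ 0.65587976, -0.14912424, -0.73998899, -0.27641246],
       [-0.71880441,  0.17598793, -0.67256856,  1.70237246],
       [ 0.        ,  0.        ,  0.        ,  1.        ]])}
side {'mtx': array([[448.20756537,   0.        , 284.07196479],
       [  0.        , 448.20756537, 206.44493589],
       [  0.        ,   0.        ,   1.        ]]), 'k1': -0.14540669907413858, 'world_to_cam': array([[-0.9560048 , -0.29308832,  0.01241211,  0.47775824],
       [-0.2259213 ,  0.70860855, -0.66845605,  0.12536712],
       [ 0.18712133, -0.64185135, -0.74364807,  1.13894103],
       [ 0.        ,  0.        ,  0.        ,  1.        ]])}
```

View pics/scene0.png

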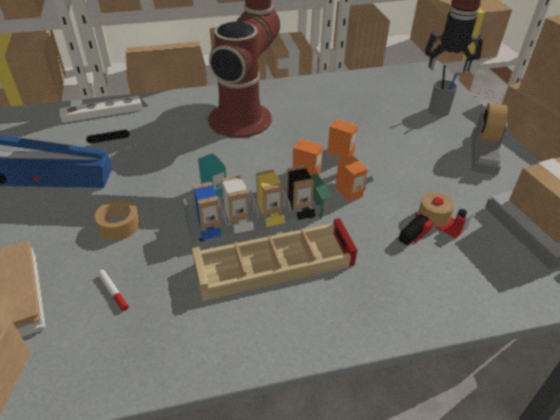

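View pics/side0.png

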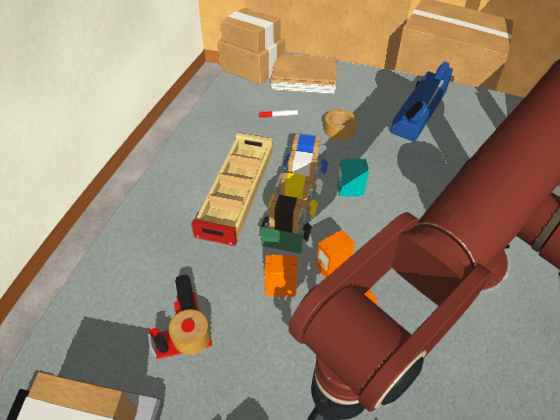

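The scene view looks back at the robot, so image right is +y. The red end board is at (345,242), which is +y, and the green rack end at (320,195) is also +y. From green, the order is black (301,190), yellow (270,198), white (237,203), blue (207,210). The orange boxes (307,158), (343,138), (351,178) and the turquoise box (212,168) are look-alikes, to be left alone. The tray is the farther of the two.

```bash
cat > h.py <<'E'
import numpy as np,cv2
from plant import manip
def cloud(n,p=None,d=None,cm=None):
    cm=cm or manip.camera_model(n)
    if p is None: p,d=manip.grab_frame(n)
    K=cm["mtx"];v,u=np.mgrid[:420,:560]
    x=(u-K[0,2])/K[0,0];y=(v-K[1,2])/K[1,1];a,b=x.copy(),y.copy()
    for _ in range(8):
        s=1+cm["k1"]*(a*a+b*b);a,b=x/s,y/s
    P=np.stack([a*d,b*d,d],-1);M=cm["world_to_cam"]
    W=(P-M[:3,3])@M[:3,:3];W[d<=0]=np.nan
    return W,p
E
python3 - <<'E'
from h import *
S=560
img=[]
for n in("scene","side"):
    z=np.load(n+"0.npz");W,p=cloud(n,z["p"],z["d"])
    m=(W[...,2]>.008)&(W[...,0]>.3)&(W[...,0]<.86)&(abs(W[...,1]+.1)<.3)
    im=np.full((560,600,3),255,np.uint8)  # 1px=1mm ; row=.86-x, col = .2-y
    q=W[m];o=np.argsort(q[:,2]);q=q[o];c=p[m][o]
    for dx in(0,1):
      for dy in(0,1):
        im[np.clip(((.86-q[:,0])*1000).astype(int)+dx,0,559),np.clip(((.2-q[:,1])*1000).astype(int)+dy,0,599)]=c
    cv2.imwrite(f"pics/top_{n}.png",im[:,:,::-1])
    t=(W[...,2]>.112)&(W[...,2]<.132)&m
    nl,lab,st,ce=cv2.connectedComponentsWithStats(t.astype(np.uint8))
    for i in range(1,nl):
        if st[i,4]>60:
            q=W[lab==i];r=cv2.minAreaRect((q[:,:2]*1000).astype(np.float32));print(n,ce[i].round(),st[i,4],r,q[:,2].mean(), np.median(p[lab==i],0))
E
```

```text
scene [299. 177.] 411 ((473.554931640625, 73.21568298339844), (78.13975524902344, 50.54648208618164), 3.15634822845459) 0.12142549449009896 [48. 37. 30.]
scene [268. 181.] 421 ((474.24615478515625, -8.673851013183594), (77.21857452392578, 51.260929107666016), 2.6615116596221924) 0.12130030601997238 [126. 111.  57.]
scene [234. 187.] 430 ((477.6379699707031, -98.02755737304688), (78.55643463134766, 49.320167541503906), 5.015631675720215) 0.1216400659156889 [170. 159. 149.]
scene [205. 194.] 451 ((487.5280456542969, -172.57579040527344), (78.38876342773438, 49.05675506591797), 5.757806777954102) 0.1215523616832716 [ 77.  86. 129.]
side [306. 141.] 350 ((487.8375549316406, -167.57421875), (69.72583770751953, 52.32425308227539), 5.4934258460998535) 0.12168151564845085 [ 42. 101. 196.]
side [303. 159.] 391 ((476.8484802246094, -93.17842102050781), (71.69680786132812, 53.445640563964844), 6.878594875335693) 0.12161771241017306 [232. 228. 219.]
side [296. 182.] 463 ((472.1776428222656, -2.673542022705078), (73.142822265625, 51.5781135559082), 5.311662197113037) 0.12160441049204933 [153. 130.  12.]
side [286. 204.] 522 ((472.4289245605469, 78.55136108398438), (72.2981948852539, 50.61342239379883), 4.445121765136719) 0.12165302839698489 [34. 30. 25.]
```

View pics/top_scene.png

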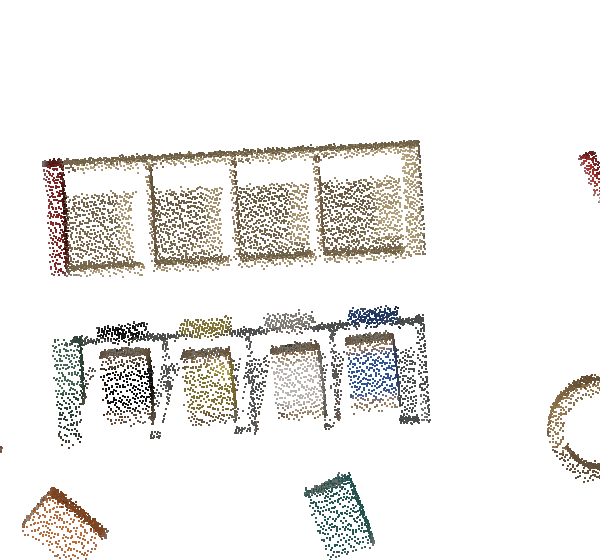

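The top view shows four clean cartons and the tray, with the red board on the left (+y). The two cameras disagree by about 5 mm in y, so I'll refine both.

```bash
python3 - <<'E'
from h import *
for n in("scene","side"):
    M=manip.camera_model(n)["world_to_cam"];print(n,"campos",(-M[:3,:3].T@M[:3,3]).round(3))
    z=np.load(n+"0.npz");W,p=cloud(n,z["p"],z["d"])
    def rect(m,name,yaw):
        q=W[m][:,:2];c,s=np.cos(yaw),np.sin(yaw);R=np.array([[c,-s],[s,c]]);l=q@R
        lo,hi=np.percentile(l,1.5,axis=0),np.percentile(l,98.5,axis=0)
        print(name,m.sum(),"ctr",(R@((lo+hi)/2)*1000).round(1),"size",((hi-lo)*1000).round(1))
    for nm,cx,cy in(("k",.473,.076),("y",.473,-.006),("w",.477,-.095),("b",.487,-.170)):
        m=(W[...,2]>.118)&(W[...,2]<.126)&(abs(W[...,0]-cx)<.05)&(abs(W[...,1]-cy)<.034)
        rect(m,nm,.085)
    m=(W[...,2]>.02)&(W[...,2]<.075)&(abs(W[...,0]-.652)<.09)&(abs(W[...,1]+.035)<.24)
    m&=W[...,0]>.578-.0535*(W[...,1]+.035)
    print(cv2.minAreaRect((W[m][:,:2]*1000).astype(np.float32)))
    rect(m,"tray",.055)
    # dividers & boards : along-row profile
    c,s=np.cos(.055),np.sin(.055);R=np.array([[c,-s],[s,c]]);l=(W[...,:2]-[.652,-.035])@R
    k=(W[...,2]>.05)&(W[...,2]<.064)&(abs(l[...,0])<.045)&(abs(l[...,1])<.2)
    h,e=np.histogram(l[k][:,1],np.arange(-.2,.2,.004))
    for i in range(len(h)):
        if h[i]>8: print(round(e[i]*1000+2),h[i],end="; ")
    print()
    k=(W[...,2]>.035)&(W[...,2]<.048)&(abs(l[...,0])<.08)&(abs(l[...,1])<.16)
    h,e=np.histogram(l[k][:,0],np.arange(-.08,.08,.003));print([(round(e[i]*1000+1.5),h[i]) for i in range(len(h)) if h[i]>25])
    k=(W[...,2]>.008)&(W[...,2]<.05)&(abs(l[...,0])<.09)&(l[...,1]>.17)&(l[...,1]<.19);print(np.percentile(l[k][:,0],[2,98]) if k.sum() else '')
E
```

```text
scene campos [ 1.434 -0.22   0.941]
k 357 ctr [474.   72.5] size [71.8 47.8]
y 366 ctr [473.5  -8.7] size [72.4 47.4]
w 383 ctr [479.2 -98.1] size [71.4 47.8]
b 406 ctr [ 488.1 -172.5] size [72.5 47.7]
((650.946044921875, -33.72831726074219), (122.46266174316406, 377.0312194824219), 3.3738832473754883)
tray 3848 ctr [651.8 -34.9] size [115.1 370.8]
-186 43; -182 54; -178 54; -174 54; -170 39; -86 38; -82 49; -2 52; 2 39; 82 53; 86 40; 170 53; 174 49; 178 42; 182 45; 186 41; 
[(-57, np.int64(82)), (-54, np.int64(103)), (-51, np.int64(182)), (-48, np.int64(147)), (45, np.int64(35)), (48, np.int64(115)), (51, np.int64(119)), (54, np.int64(219)), (57, np.int64(193))]
[-0.0517606   0.05800844]
side campos [0.272 0.782 0.925]
k 470 ctr [472.4  78.3] size [69.8 49.1]
y 410 ctr [471.4  -3.4] size [69.  49.8]
w 343 ctr [477.2 -93.1] size [68.5 49.6]
b 292 ctr [ 487.4 -167.6] size [66.8 49.1]
((651.4649047851562, -30.829376220703125), (118.34999084472656, 384.3341064453125), 2.8737807273864746)
tray 3086 ctr [650.4 -26.7] size [114.2 371.3]
-182 19; -178 24; -174 25; -170 41; -166 47; -162 10; -82 16; -78 58; -74 18; 2 14; 6 67; 10 23; 86 20; 90 62; 94 19; 174 9; 178 39; 182 41; 186 46; 190 67; 194 47; 
[(-57, np.int64(120)), (-54, np.int64(86)), (-51, np.int64(85)), (-48, np.int64(48)), (48, np.int64(104)), (51, np.int64(79)), (54, np.int64(86)), (57, np.int64(55))]
[-0.05860846  0.03307383]
```

```bash
cat > go.py <<'E'
import sys,numpy as np
from scipy.spatial.transform import Rotation as Ro
from plant import manip
# target x y z (TCP), yaw (tool y rel. to world +y); prints move in present tool axes after the turn
s=manip.state();R=Ro.from_quat(s["tool_rot"][[1,2,3,0]]).as_matrix()
a=np.arctan2(R[1,1],R[0,1])-np.pi/2;p=s["tool_pos"]
print("t %.2f"%s["time"],"tcp",p.round(4),"yaw %.3f"%a,"tilt %.3f"%np.arccos(-R[2,2]),"F",s["contact_force"].round(1),"w %.3f g %.1f"%(s["gripper_width"],s["grasp_force"]))
if len(sys.argv)>3:
    t=np.array(sys.argv[1:4],float);y=float(sys.argv[4]) if len(sys.argv)>4 else a
    tr=-((y-a+np.pi/2)%np.pi-np.pi/2)
    d=Ro.from_rotvec(tr*R[:,2]).as_matrix();print("turn %.3f"%tr,"then xyz cm",((d@R).T@(t-p)*100).round(2))
E
python3 -m crank '[{"z":-3.5,"turn":-0.122},{"z":-3.5,"turn":-0.122},{"z":-3.5,"turn":-0.122},{"z":-3.5,"turn":-0.122},{}]'
python3 go.py .56 -.05 .42 .065
```

```text
t 0.10 tcp [0.2533 0.5708 0.2302] yaw -0.418 tilt 0.002 F [-0.1 -0.1 -0.9] w 1.004 g 0.0
turn -0.483 then xyz cm [-26.55 -63.97 -18.91]schema error: expected keys x, y, z, turn
```

```bash

python3 -m crank '[{"x":0,"y":0,"z":-3.5,"turn":-0.122},{"x":0,"y":0,"z":-3.5,"turn":-0.122},{"x":0,"y":0,"z":-3.5,"turn":-0.122},{"x":0,"y":0,"z":-3.5,"turn":-0.122},{"x":0,"y":0,"z":0,"turn":0}]'
python3 go.py .56 -.05 .42 .065
```

```text
time: 0.6
tool_pos: [0.2544, 0.5726, 0.3782]
tool_rot: [0.003, -0.036, 0.999, 0.004]
contact_force: [0.5, -0.1, 1.2]
gripper_width: 0.998
grasp_force: 0.0
t 0.60 tcp [0.2544 0.5726 0.3782] yaw 0.072 tilt 0.010 F [ 0.5 -0.1  1.2] w 0.998 g 0.0
turn 0.007 then xyz cm [-26.48 -64.08  -4.57]
```

```bash

python3 -m crank '[{"x":-1.9,"y":-4.3,"z":-0.3,"turn":0},{"x":-1.9,"y":-4.3,"z":-0.3,"turn":0},{"x":-1.9,"y":-4.3,"z":-0.3,"turn":0},{"x":-1.9,"y":-4.3,"z":-0.3,"turn":0},{"x":-1.9,"y":-4.3,"z":-0.3,"turn":0}]' >/dev/null
python3 -m crank '[{"x":-1.9,"y":-4.3,"z":-0.3,"turn":0},{"x":-1.9,"y":-4.3,"z":-0.3,"turn":0},{"x":-1.9,"y":-4.3,"z":-0.3,"turn":0},{"x":-1.9,"y":-4.3,"z":-0.3,"turn":0},{"x":-1.9,"y":-4.3,"z":-0.3,"turn":0}]' >/dev/null
python3 -m crank '[{"x":-1.9,"y":-4.3,"z":-0.3,"turn":0},{"x":-1.9,"y":-4.3,"z":-0.3,"turn":0},{"x":-1.9,"y":-4.3,"z":-0.3,"turn":0},{"x":-1.9,"y":-4.3,"z":-0.3,"turn":0},{"x":0,"y":0,"z":0,"turn":0}]' 70
python3 go.py .56 -.05 .42 .065
python3 - <<'E'
from h import *
cm=manip.camera_model("wrist");p,d=manip.grab_frame("wrist");np.savez("wr1.npz",p=p,d=d)
cv2.imwrite("pics/wr1.png",p[:,:,::-1]);W,_=cloud("wrist",p,d,cm)
def rect(m,name,yaw):
    q=W[m][:,:2]
    if len(q)<50: print(name,"few");return
    c,s=np.cos(yaw),np.sin(yaw);R=np.array([[c,-s],[s,c]]);l=q@R
    lo,hi=np.percentile(l,1.,axis=0),np.percentile(l,99,axis=0)
    print(name,m.sum(),"ctr",(R@((lo+hi)/2)*1000).round(1),"size",((hi-lo)*1000).round(1),"minrect",cv2.minAreaRect((q*1000).astype(np.float32)))
for nm,cx,cy in(("k",.473,.075),("y",.473,-.006),("w",.477,-.095),("b",.487,-.170)):
    rect((W[...,2]>.115)&(W[...,2]<.128)&(abs(W[...,0]-cx)<.05)&(abs(W[...,1]-cy)<.036),nm,.085)
m=(W[...,2]>.02)&(W[...,2]<.075)&(abs(W[...,0]-.652)<.09)&(abs(W[...,1]+.035)<.24)&(W[...,0]>.578-.0535*(W[...,1]+.035))
rect(m,"tray",.055)
E
```

```text
time: 2.1
tool_pos: [0.5624, -0.0152, 0.4108]
tool_rot: [-0.002, -0.032, 1.0, -0.0]
contact_force: [-0.4, 0.6, -0.0]
gripper_width: 0.699
grasp_force: 0.0
t 2.10 tcp [ 0.5624 -0.0152  0.4108] yaw 0.063 tilt 0.003 F [-0.4  0.6 -0. ] w 0.699 g 0.0
turn -0.002 then xyz cm [ 0.47 -3.46 -0.91]
k 2383 ctr [472.5  75.4] size [69.7 48.1] minrect ((472.9146423339844, 75.61216735839844), (71.44248962402344, 49.70005416870117), 3.7019288539886475)
y 2358 ctr [472.2  -5.7] size [70.1 47.9] minrect ((472.02490234375, -6.064361572265625), (71.92637634277344, 48.863285064697266), 5.163424015045166)
w 2398 ctr [477.2 -94.7] size [70.  48.2] minrect ((477.24029541015625, -95.05867004394531), (72.0617904663086, 49.39486312866211), 6.113423824310303)
b 2437 ctr [ 486.9 -169.1] size [70.2 48.1] minrect ((486.8971862792969, -169.21107482910156), (72.32447814941406, 50.47700881958008), 6.487285614013672)
tray 7180 ctr [650.3 -31.8] size [113.7 371. ] minrect ((650.7557373046875, -31.892959594726562), (115.16455078125, 375.9888610839844), 3.1649160385131836)
```

View pics/wr1.png

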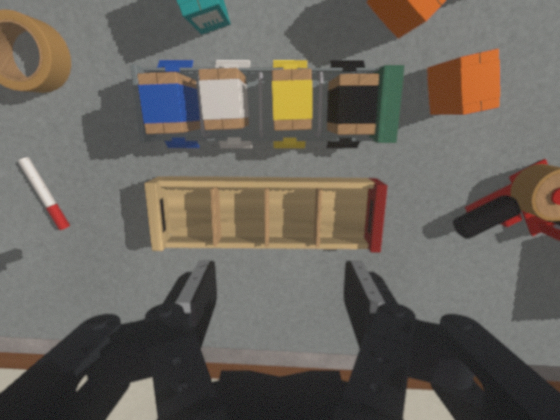

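The wrist view shows black (353,104), yellow (291,99), white (222,99) and blue (168,102) upright in the rack, and the tray empty with its red end (377,215) on the same side as the green panel (390,104). The wrist fit lies between the other two cameras, so I'll use it and start with black.

```bash
python3 go.py .473 .0755 .16 .065
```

```text
t 2.15 tcp [ 0.5616 -0.013   0.4111] yaw 0.065 tilt 0.003 F [-0.  -0.   0.1] w 0.695 g 0.0
turn 0.000 then xyz cm [ 8.18  9.39 25.15]
```

```bash

python3 -m crank '[{"x":2,"y":2.3,"z":2.5,"turn":0},{"x":2,"y":2.3,"z":2.5,"turn":0},{"x":2,"y":2.3,"z":3,"turn":0},{"x":2.2,"y":2.5,"z":3,"turn":0},{"x":0,"y":0,"z":3,"turn":0}]' 70 >/dev/null
python3 -m crank '[{"x":0,"y":0,"z":4,"turn":0},{"x":0,"y":0,"z":4,"turn":0},{"x":0,"y":0,"z":3,"turn":0},{"x":0,"y":0,"z":0,"turn":0},{"x":0,"y":0,"z":0,"turn":0}]'  >/dev/null
python3 go.py .473 .0755 .089 .065
```

```text
t 3.15 tcp [0.4722 0.078  0.1633] yaw 0.071 tilt 0.001 F [-0.1 -0.5  0.6] w 0.700 g 0.0
turn 0.006 then xyz cm [-0.07 -0.26  7.43]
```

```bash

python3 -m crank '[{"x":-0.1,"y":-0.25,"z":0.4,"turn":0},{"x":0,"y":0,"z":2,"turn":0},{"x":0,"y":0,"z":2.5,"turn":0},{"x":0,"y":0,"z":2.5,"turn":0},{"x":0,"y":0,"z":0,"turn":0}]' >/dev/null
python3 go.py .473 .0755 .089 .065
python3 -m crank '[{"x":0,"y":0,"z":0,"turn":0},{"x":0,"y":0,"z":0,"turn":0},{"x":0,"y":0,"z":0,"turn":0},{"x":0,"y":0,"z":0,"turn":0},{"x":0,"y":0,"z":0,"turn":0}]' 30 
python3 go.py .473 .0755 .089 .065
```

```text
t 3.65 tcp [0.4726 0.0749 0.0876] yaw 0.070 tilt 0.004 F [-0.9 -0.1 -0.7] w 0.701 g 0.0
turn 0.005 then xyz cm [-0.05  0.06 -0.14]
time: 4.15
tool_pos: [0.4751, 0.075, 0.0909]
tool_rot: [0.001, -0.035, 0.999, -0.0]
contact_force: [0.8, 0.7, 4.9]
gripper_width: 0.547
grasp_force: 63.2
t 4.15 tcp [0.4751 0.075  0.0909] yaw 0.070 tilt 0.003 F [0.8 0.7 4.9] w 0.547 g 63.2
turn 0.005 then xyz cm [0.21 0.07 0.19]
```

```bash

python3 -m crank '[{"x":0,"y":0,"z":-1,"turn":0},{"x":0,"y":0,"z":-3,"turn":0},{"x":0,"y":0,"z":-3,"turn":0},{"x":-1,"y":0,"z":0,"turn":0},{"x":-2,"y":0.3,"z":0,"turn":0}]'  >/dev/null
python3 -m crank '[{"x":-3,"y":0.6,"z":0,"turn":0},{"x":-3,"y":0.3,"z":0,"turn":0},{"x":-3,"y":0,"z":0,"turn":0},{"x":-2,"y":0,"z":0,"turn":0},{"x":-1,"y":0,"z":0,"turn":0}]'  >/dev/null
python3 -m crank '[{"x":0,"y":0,"z":0,"turn":0},{"x":0,"y":0,"z":0,"turn":0}]'  >/dev/null
python3 go.py .6438 .0939 .079 .055
```

```text
t 5.35 tcp [0.6218 0.0974 0.1584] yaw 0.070 tilt 0.002 F [ 0.3  0.1 -1.2] w 0.555 g 62.7
turn 0.015 then xyz cm [-2.19 -0.47  7.94]
```

```bash

python3 -m crank '[{"x":-1.2,"y":-0.4,"z":0,"turn":0.015},{"x":-1,"y":0,"z":0,"turn":0},{"x":0,"y":0,"z":2,"turn":0},{"x":0,"y":0,"z":2.5,"turn":0},{"x":0,"y":0,"z":1.5,"turn":0}]'  >/dev/null
python3 -m crank '[{"x":0,"y":0,"z":0,"turn":0},{"x":0,"y":0,"z":0,"turn":0}]'  >/dev/null
python3 go.py .6438 .0939 .079 .055
```

```text
t 6.05 tcp [0.6452 0.0948 0.0995] yaw 0.055 tilt 0.000 F [ 0.  -0.5 -1.1] w 0.556 g 62.6
turn 0.000 then xyz cm [ 0.14 -0.09  2.05]
```

```bash

python3 -m crank '[{"x":0,"y":0,"z":0.8,"turn":0},{"x":0,"y":0,"z":0.5,"turn":0},{"x":0,"y":0,"z":0.3,"turn":0},{"x":0,"y":0,"z":0.2,"turn":0},{"x":0,"y":0,"z":0,"turn":0}]'  >/dev/null
python3 go.py .6438 .0939 .079 .055
python3 -m crank '[{"x":0,"y":0,"z":0.1,"turn":0},{"x":0,"y":0,"z":0,"turn":0}]'  >/dev/null
python3 go.py .6438 .0939 .079 .055
```

```text
t 6.55 tcp [0.645  0.0949 0.0813] yaw 0.055 tilt 0.000 F [-0.1  1.  -1.5] w 0.551 g 62.6
turn 0.000 then xyz cm [ 0.13 -0.09  0.23]
t 6.75 tcp [0.6452 0.0949 0.0809] yaw 0.055 tilt 0.001 F [-0.8 -0.7  1.2] w 0.549 g 62.7
turn 0.000 then xyz cm [ 0.15 -0.09  0.19]
```

```bash

python3 -m crank '[{"x":0,"y":0,"z":0.1,"turn":0},{"x":0,"y":0,"z":0,"turn":0}]'  >/dev/null
python3 go.py .6438 .0939 .079 .055
python3 -m crank '[{"x":0,"y":0,"z":0,"turn":0},{"x":0,"y":0,"z":0,"turn":0},{"x":0,"y":0,"z":0,"turn":0},{"x":0,"y":0,"z":-1,"turn":0},{"x":0,"y":0,"z":-3,"turn":0}]' 70 >/dev/null
python3 -m crank '[{"x":0,"y":0,"z":-4,"turn":0},{"x":0,"y":0,"z":0,"turn":0},{"x":0,"y":0,"z":0,"turn":0}]'  >/dev/null
python3 go.py .472 -.006 .16 .09
cat > chk.py <<'E'
from h import *
import sys
cm=manip.camera_model("scene");p,d=manip.grab_frame("scene");W,_=cloud("scene",p,d,cm);W=W+[-.001,.003,0] # offset to wrist fit
cv2.imwrite("pics/%s.png"%sys.argv[1],cv2.resize(p[140:310,150:390,::-1],None,fx=3,fy=3))
c,s=np.cos(.055),np.sin(.055);R=np.array([[c,-s],[s,c]]);l=(W[...,:2]-[.6507,-.0319])@R
for yc in(.126,.042,-.042,-.126):
    m=(W[...,2]>.1)&(W[...,2]<.118)&(abs(l[...,0])<.06)&(abs(l[...,1]-yc)<.042)
    if m.sum()>100:
        q=l[m&(W[...,2]>.108)];lo,hi=np.percentile(q,1.5,axis=0),np.percentile(q,98.5,axis=0);r=cv2.minAreaRect((q*1000).astype(np.float32))
        print(yc,"local ctr",((lo+hi)/2).round(4),"size",(hi-lo).round(3),"ang %.1f"%r[2],"top z %.4f"%np.median(W[m&(W[...,2]>.108)][:,2]),"rgb",np.median(p[m],0))
E
python3 chk.py c1
```

```text
t 6.95 tcp [0.6454 0.0949 0.0809] yaw 0.055 tilt 0.001 F [-2.7  0.4  5.3] w 0.555 g 63.5
turn 0.000 then xyz cm [ 0.16 -0.09  0.19]
t 7.75 tcp [0.6462 0.0949 0.1618] yaw 0.055 tilt 0.004 F [ 1.1 -0.4 -0.4] w 0.701 g 0.0
turn -0.035 then xyz cm [18.25 -8.48  0.11]
0.126 local ctr [-0.0004  0.128 ] size [0.072 0.048] ang 89.9 top z 0.1123 rgb [67. 56. 45.]
```

Black is seated: 0.4 mm off centre across, 2 mm along the row, and square. Next is yellow.

```bash

python3 -m crank '[{"x":3,"y":-1.4,"z":0,"turn":-0.035},{"x":3.8,"y":-1.8,"z":0,"turn":0},{"x":3.8,"y":-1.8,"z":0,"turn":0},{"x":3.8,"y":-1.8,"z":0,"turn":0},{"x":3.8,"y":-1.7,"z":0,"turn":0}]'  >/dev/null
python3 -m crank '[{"x":0,"y":0,"z":0,"turn":0},{"x":0,"y":0,"z":0,"turn":0}]'  >/dev/null
python3 go.py .472 -.006 .089 .09
```

```text
t 8.50 tcp [ 0.4696 -0.0053  0.1579] yaw 0.089 tilt 0.002 F [-0.5 -1.3  0.4] w 0.701 g 0.0
turn -0.001 then xyz cm [-0.25 -0.1   6.89]
```

```bash

python3 -m crank '[{"x":-0.25,"y":-0.1,"z":0.4,"turn":0},{"x":0,"y":0,"z":2,"turn":0},{"x":0,"y":0,"z":2.5,"turn":0},{"x":0,"y":0,"z":2,"turn":0},{"x":0,"y":0,"z":0,"turn":0}]' >/dev/null
python3 go.py .472 -.006 .089 .09
python3 -m crank '[{"x":0,"y":0,"z":0,"turn":0},{"x":0,"y":0,"z":0,"turn":0},{"x":0,"y":0,"z":0,"turn":0},{"x":0,"y":0,"z":0,"turn":0},{"x":0,"y":0,"z":0,"turn":0}]' 30 >/dev/null
python3 go.py 
python3 -m crank '[{"x":0,"y":0,"z":-1,"turn":0},{"x":0,"y":0,"z":-3,"turn":0},{"x":0,"y":0,"z":-3,"turn":0},{"x":0,"y":0,"z":0,"turn":0},{"x":0,"y":0,"z":0,"turn":0}]'  >/dev/null
python3 go.py .6484 .010 .079 .055
```

```text
t 9.00 tcp [ 0.4716 -0.0051  0.0866] yaw 0.091 tilt 0.007 F [-0.6  0.2  0.2] w 0.701 g 0.0
turn 0.001 then xyz cm [-0.03 -0.1  -0.25]
t 9.50 tcp [ 0.4736 -0.006   0.0907] yaw 0.090 tilt 0.001 F [ 0.2  0.2 -2.5] w 0.550 g 63.3
t 10.00 tcp [ 0.4739 -0.0061  0.1614] yaw 0.090 tilt 0.002 F [-0.3  0.3 -1.5] w 0.553 g 63.5
turn 0.035 then xyz cm [-17.49   0.65   8.28]
```

```bash

python3 -m crank '[{"x":-2,"y":0.3,"z":0,"turn":0.035},{"x":-4,"y":0.3,"z":0,"turn":0},{"x":-4.5,"y":0,"z":0,"turn":0},{"x":-4,"y":0,"z":0,"turn":0},{"x":-2.5,"y":0,"z":0,"turn":0}]'  >/dev/null
python3 -m crank '[{"x":-0.5,"y":0,"z":0,"turn":0},{"x":0,"y":0,"z":0,"turn":0},{"x":0,"y":0,"z":0,"turn":0}]'  >/dev/null
python3 go.py .6484 .010 .0807 .055
```

```text
t 10.80 tcp [0.6461 0.0104 0.1589] yaw 0.055 tilt 0.003 F [-0.2  0.1 -1.5] w 0.552 g 63.4
turn 0.000 then xyz cm [-0.26 -0.06  7.81]
```

```bash

python3 -m crank '[{"x":-0.2,"y":0,"z":1,"turn":0},{"x":0,"y":0,"z":2.5,"turn":0},{"x":0,"y":0,"z":2.5,"turn":0},{"x":0,"y":0,"z":0.8,"turn":0},{"x":0,"y":0,"z":0.4,"turn":0}]'  >/dev/null
python3 -m crank '[{"x":0,"y":0,"z":0.3,"turn":0},{"x":0,"y":0,"z":0.2,"turn":0},{"x":0,"y":0,"z":0,"turn":0},{"x":0,"y":0,"z":0,"turn":0}]'  >/dev/null
python3 go.py .6484 .010 .0807 .055
```

```text
t 11.70 tcp [0.6502 0.0105 0.0843] yaw 0.055 tilt 0.002 F [-0.4 -0.3 -1.3] w 0.555 g 63.3
turn 0.000 then xyz cm [ 0.18 -0.04  0.36]
```

```bash

python3 -m crank '[{"x":0,"y":0,"z":0.2,"turn":0},{"x":0,"y":0,"z":0.1,"turn":0},{"x":0,"y":0,"z":0,"turn":0}]'  >/dev/null
python3 go.py .6484 .010 .0807 .055
python3 -m crank '[{"x":0,"y":0,"z":0.1,"turn":0},{"x":0,"y":0,"z":0,"turn":0}]'  >/dev/null
python3 go.py .6484 .010 .0807 .055
```

```text
t 12.00 tcp [0.6496 0.0105 0.0802] yaw 0.055 tilt 0.000 F [ 0.7  0.1 -1.3] w 0.553 g 63.5
turn 0.000 then xyz cm [ 0.12 -0.04 -0.05]
t 12.20 tcp [0.6498 0.0105 0.0801] yaw 0.055 tilt 0.000 F [-2.1 -0.2  3. ] w 0.554 g 63.9
turn 0.000 then xyz cm [ 0.14 -0.04 -0.06]
```

Contact. I'll release, lift and check.

```bash

python3 -m crank '[{"x":0,"y":0,"z":0,"turn":0},{"x":0,"y":0,"z":0,"turn":0},{"x":0,"y":0,"z":0,"turn":0},{"x":0,"y":0,"z":-1,"turn":0},{"x":0,"y":0,"z":-3,"turn":0}]' 70 >/dev/null
python3 -m crank '[{"x":0,"y":0,"z":-4,"turn":0},{"x":0,"y":0,"z":0,"turn":0},{"x":0,"y":0,"z":0,"turn":0}]'  >/dev/null
python3 chk.py c2
python3 go.py .4772 -.095 .16 .107
```

```text
0.126 local ctr [-0.0003  0.1281] size [0.071 0.048] ang 0.2 top z 0.1122 rgb [72. 60. 47.]
0.042 local ctr [-0.0002  0.0422] size [0.071 0.048] ang 89.5 top z 0.1122 rgb [182. 162.  90.]
t 13.05 tcp [0.6497 0.0105 0.1598] yaw 0.055 tilt 0.001 F [0.1 0.2 0.1] w 0.699 g 0.0
turn -0.052 then xyz cm [18.28 -8.65 -0.03]
```

```bash

python3 -m crank '[{"x":3,"y":-1.6,"z":0,"turn":-0.052},{"x":3.8,"y":-1.8,"z":0,"turn":0},{"x":3.8,"y":-1.8,"z":0,"turn":0},{"x":3.8,"y":-1.8,"z":0,"turn":0},{"x":3.6,"y":-1.7,"z":0,"turn":0}]'  >/dev/null
python3 -m crank '[{"x":0,"y":0,"z":0,"turn":0},{"x":0,"y":0,"z":0,"turn":0}]'  >/dev/null
python3 go.py .4772 -.095 .089 .107
```

```text
t 13.75 tcp [ 0.4779 -0.0938  0.1579] yaw 0.106 tilt 0.002 F [ 0.3 -0.9 -0. ] w 0.703 g 0.0
turn -0.001 then xyz cm [ 0.07 -0.12  6.89]
```

```bash

python3 -m crank '[{"x":0,"y":-0.1,"z":0.4,"turn":0},{"x":0,"y":0,"z":2,"turn":0},{"x":0,"y":0,"z":2.5,"turn":0},{"x":0,"y":0,"z":2,"turn":0},{"x":0,"y":0,"z":0,"turn":0}]' >/dev/null
python3 go.py .4772 -.095 .089 .107
python3 -m crank '[{"x":0,"y":0,"z":0,"turn":0},{"x":0,"y":0,"z":0,"turn":0},{"x":0,"y":0,"z":0,"turn":0},{"x":0,"y":0,"z":0,"turn":0},{"x":0,"y":0,"z":0,"turn":0}]' 30 >/dev/null
python3 go.py 
python3 -m crank '[{"x":0,"y":0,"z":-1,"turn":0},{"x":0,"y":0,"z":-3,"turn":0},{"x":0,"y":0,"z":-3,"turn":0},{"x":0,"y":0,"z":0,"turn":0},{"x":0,"y":0,"z":0,"turn":0}]'  >/dev/null
python3 go.py .653 -.0738 .079 .055
```

```text
t 14.25 tcp [ 0.4772 -0.0933  0.0864] yaw 0.109 tilt 0.008 F [-0.5 -0.   0.4] w 0.698 g 0.0
turn 0.002 then xyz cm [ 0.02 -0.17 -0.26]
t 14.75 tcp [ 0.4794 -0.0949  0.0908] yaw 0.107 tilt 0.001 F [-0.4  0.6 -1. ] w 0.556 g 63.8
t 15.25 tcp [ 0.4796 -0.095   0.1614] yaw 0.107 tilt 0.002 F [ 0.1 -0.5 -1.6] w 0.553 g 63.9
turn 0.052 then xyz cm [-17.41   1.17   8.28]
```

```bash

python3 -m crank '[{"x":-2,"y":0.6,"z":0,"turn":0.052},{"x":-4,"y":0.5,"z":0,"turn":0},{"x":-4.5,"y":0,"z":0,"turn":0},{"x":-4,"y":0,"z":0,"turn":0},{"x":-2.5,"y":0,"z":0,"turn":0}]'  >/dev/null
python3 -m crank '[{"x":-0.6,"y":0,"z":0,"turn":0},{"x":0,"y":0,"z":0,"turn":0},{"x":0,"y":0,"z":0,"turn":0}]'  >/dev/null
python3 go.py .6545 -.0738 .0807 .055
```

```text
t 16.05 tcp [ 0.6523 -0.073   0.1589] yaw 0.055 tilt 0.003 F [-0.7 -1.1 -1.6] w 0.552 g 63.9
turn 0.000 then xyz cm [-0.24 -0.1   7.82]
```

```bash

python3 -m crank '[{"x":-0.1,"y":-0.1,"z":1,"turn":0},{"x":0,"y":0,"z":2.5,"turn":0},{"x":0,"y":0,"z":2.5,"turn":0},{"x":0,"y":0,"z":0.8,"turn":0},{"x":0,"y":0,"z":0.4,"turn":0}]'  >/dev/null
python3 -m crank '[{"x":0,"y":0,"z":0.3,"turn":0},{"x":0,"y":0,"z":0.3,"turn":0},{"x":0,"y":0,"z":0.1,"turn":0},{"x":0,"y":0,"z":0.1,"turn":0},{"x":0,"y":0,"z":0,"turn":0}]'  >/dev/null
python3 go.py .6545 -.0738 .0807 .055
python3 -m crank '[{"x":0,"y":0,"z":0.1,"turn":0},{"x":0,"y":0,"z":0,"turn":0}]'  >/dev/null
python3 go.py
```

```text
t 17.05 tcp [ 0.6551 -0.074   0.0807] yaw 0.055 tilt 0.001 F [-0.   1.2 -1. ] w 0.550 g 63.9
turn 0.000 then xyz cm [ 0.06  0.03 -0.  ]
t 17.25 tcp [ 0.6554 -0.0741  0.0801] yaw 0.055 tilt 0.001 F [-1.4  1.2  1.3] w 0.554 g 64.0
```

```bash

python3 -m crank '[{"x":0,"y":0,"z":0,"turn":0},{"x":0,"y":0,"z":0,"turn":0},{"x":0,"y":0,"z":0,"turn":0},{"x":0,"y":0,"z":-1,"turn":0},{"x":0,"y":0,"z":-3,"turn":0}]' 70 >/dev/null
python3 -m crank '[{"x":0,"y":0,"z":-4,"turn":0},{"x":0,"y":0,"z":0,"turn":0},{"x":0,"y":0,"z":0,"turn":0}]'  >/dev/null
python3 chk.py c3
python3 go.py .4869 -.1692 .16 .113
```

```text
0.126 local ctr [-0.0004  0.1279] size [0.072 0.048] ang 89.7 top z 0.1123 rgb [66.5 54.  43. ]
0.042 local ctr [0.0001 0.0422] size [0.071 0.048] ang 1.1 top z 0.1124 rgb [179. 158.  89.]
-0.042 local ctr [ 0.     -0.0428] size [0.071 0.048] ang 89.1 top z 0.1122 rgb [177. 169. 157.]
t 18.10 tcp [ 0.655  -0.074   0.1599] yaw 0.055 tilt 0.001 F [ 0.5 -0.1 -0.9] w 0.698 g 0.0
turn -0.058 then xyz cm [17.77 -7.56 -0.02]
```

```bash

python3 -m crank '[{"x":3,"y":-1.5,"z":0,"turn":-0.058},{"x":3.8,"y":-1.6,"z":0,"turn":0},{"x":3.8,"y":-1.5,"z":0,"turn":0},{"x":3.6,"y":-1.5,"z":0,"turn":0},{"x":3.5,"y":-1.5,"z":0,"turn":0}]'  >/dev/null
python3 -m crank '[{"x":0,"y":0,"z":0,"turn":0},{"x":0,"y":0,"z":0,"turn":0}]'  >/dev/null
python3 go.py .4869 -.1692 .089 .113
```

```text
t 18.80 tcp [ 0.4856 -0.1677  0.158 ] yaw 0.112 tilt 0.002 F [0.5 0.9 0.7] w 0.698 g 0.0
turn -0.001 then xyz cm [-0.13 -0.17  6.89]
```

```bash

python3 -m crank '[{"x":-0.1,"y":-0.1,"z":0.4,"turn":0},{"x":0,"y":0,"z":2,"turn":0},{"x":0,"y":0,"z":2.5,"turn":0},{"x":0,"y":0,"z":2,"turn":0},{"x":0,"y":0,"z":0,"turn":0}]' >/dev/null
python3 go.py .4869 -.1692 .089 .113
python3 -m crank '[{"x":0,"y":0,"z":0,"turn":0},{"x":0,"y":0,"z":0,"turn":0},{"x":0,"y":0,"z":0,"turn":0},{"x":0,"y":0,"z":0,"turn":0},{"x":0,"y":0,"z":0,"turn":0}]' 30 >/dev/null
python3 go.py 
python3 -m crank '[{"x":0,"y":0,"z":-1,"turn":0},{"x":0,"y":0,"z":-3,"turn":0},{"x":0,"y":0,"z":-3,"turn":0},{"x":0,"y":0,"z":0,"turn":0},{"x":0,"y":0,"z":0,"turn":0}]'  >/dev/null
python3 go.py .6595 -.1577 .079 .055
```

```text
t 19.30 tcp [ 0.486  -0.1668  0.0862] yaw 0.115 tilt 0.008 F [-0.7  0.7 -0.1] w 0.700 g 0.0
turn 0.002 then xyz cm [-0.06 -0.24 -0.28]
t 19.80 tcp [ 0.4879 -0.1688  0.0908] yaw 0.113 tilt 0.001 F [ 0.  -0.  -1.9] w 0.554 g 63.8
t 20.30 tcp [ 0.4882 -0.169   0.1615] yaw 0.113 tilt 0.002 F [-0.1 -0.5 -3.4] w 0.552 g 64.1
turn 0.058 then xyz cm [-17.15   0.2    8.28]
```

```bash

python3 -m crank '[{"x":-2,"y":0.2,"z":0,"turn":0.058},{"x":-4,"y":0,"z":0,"turn":0},{"x":-4.5,"y":0,"z":0,"turn":0},{"x":-4,"y":0,"z":0,"turn":0},{"x":-2,"y":0,"z":0,"turn":0}]'  >/dev/null
python3 -m crank '[{"x":-0.6,"y":0,"z":0,"turn":0},{"x":0,"y":0,"z":0,"turn":0},{"x":0,"y":0,"z":0,"turn":0}]'  >/dev/null
python3 go.py .6587 -.1577 .0807 .055
```

```text
t 21.10 tcp [ 0.6567 -0.1561  0.159 ] yaw 0.055 tilt 0.003 F [-1.1 -0.4 -1.9] w 0.548 g 64.0
turn -0.000 then xyz cm [-0.21 -0.18  7.83]
```

```bash

python3 -m crank '[{"x":0,"y":-0.1,"z":1,"turn":0},{"x":0,"y":0,"z":2.5,"turn":0},{"x":0,"y":0,"z":2.5,"turn":0},{"x":0,"y":0,"z":0.8,"turn":0},{"x":0,"y":0,"z":0.4,"turn":0}]'  >/dev/null
python3 -m crank '[{"x":0,"y":0,"z":0.3,"turn":0},{"x":0,"y":0,"z":0.3,"turn":0},{"x":0,"y":0,"z":0.1,"turn":0},{"x":0,"y":0,"z":0.1,"turn":0},{"x":0,"y":0,"z":0,"turn":0}]'  >/dev/null
python3 go.py .6587 -.1577 .0807 .055
python3 -m crank '[{"x":0,"y":0,"z":0.1,"turn":0},{"x":0,"y":0,"z":0,"turn":0}]'  >/dev/null
python3 go.py
```

```text
t 22.10 tcp [ 0.6584 -0.1572  0.0807] yaw 0.055 tilt 0.001 F [-0.   0.6 -1.4] w 0.551 g 64.0
turn 0.000 then xyz cm [-0.03 -0.05 -0.  ]
t 22.30 tcp [ 0.6586 -0.1572  0.0799] yaw 0.055 tilt 0.001 F [ 0.8 -0.5  0.3] w 0.551 g 64.0
```

```bash

python3 -m crank '[{"x":0,"y":0,"z":0,"turn":0},{"x":0,"y":0,"z":0,"turn":0},{"x":0,"y":0,"z":0,"turn":0},{"x":0,"y":0,"z":-1,"turn":0},{"x":0,"y":0,"z":-3,"turn":0}]' 70 >/dev/null
python3 -m crank '[{"x":0,"y":0,"z":-5,"turn":0},{"x":0,"y":0,"z":-5,"turn":0},{"x":0,"y":0,"z":-4,"turn":0},{"x":0,"y":0,"z":0,"turn":0},{"x":0,"y":0,"z":0,"turn":0}]'  >/dev/null
python3 chk.py c4; python3 go.py
```

```text
0.126 local ctr [0.0002 0.128 ] size [0.071 0.048] ang 89.2 top z 0.1122 rgb [65. 53. 42.]
0.042 local ctr [0.0003 0.0421] size [0.071 0.048] ang 0.4 top z 0.1123 rgb [177.5 158.   88. ]
-0.042 local ctr [-0.0001 -0.0427] size [0.071 0.048] ang 0.7 top z 0.1122 rgb [176.  167.  156.5]
-0.126 local ctr [-0.0002 -0.1265] size [0.072 0.047] ang 89.7 top z 0.1122 rgb [ 80.  88. 135.]
t 23.35 tcp [ 0.658  -0.1571  0.2594] yaw 0.055 tilt 0.000 F [-0.4  0.4 -1.2] w 0.701 g 0.0
```

View pics/c4.png

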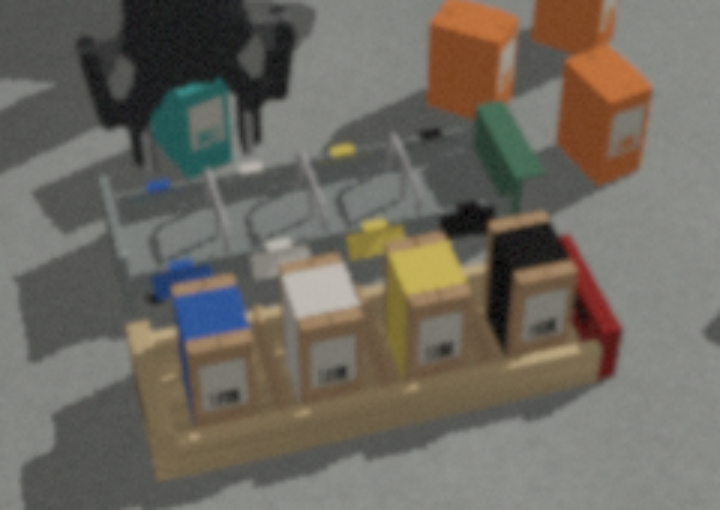

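All four cartons stand upright in the tray: black (530,280) by the red end (600,310), then yellow (425,300), white (320,325) and blue (212,345). The gripper is clear, so I'm handing in.

```bash
python3 -c "
from plant import manip;print(manip.job_done())"
```

```text
the job is handed in; nothing more can be done
None
```

I loaded all four cartons into the tray in the order black, yellow, white, blue from the red end, each upright and measured within about 2 mm of its bay centre, let go of everything, and handed the job in at about 23 s of the 109 s allowed; no verdict came back.

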